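# Release the locked lid of the pigment mill

## Task

The power has failed with a jar still locked inside the pigment mill: get the release rod from under the drying rack, push it through the red-ringed access hole in the mill's sloping panel until the hidden catch lets go and the lid springs up, then draw the rod out and leave it lying on the round dark mat with the lid standing open. Push gently, feeling for the catch, because it bends if it is forced against its stop, and do not disturb the cups, mortars, bottle or mug.

Things in the scene. Friction and masses are not known exactly. Their poses are not given: they have to be found in the camera images.
- rod: Release rod, 170 g: orange square handle 80 x 22 x 22 mm (x = -40 to 40 mm), then a round steel shaft 8 mm thick, 130 mm long. Origin: centre of the handle's underside; +x points to the tip, z up; the axis runs 11 mm above the origin. It balances 10 mm behind the handle's front, so it lies flat on its handle, the shaft 7 mm clear of the table. The last 75 to 90 mm of shaft stick out from under the rack.
- rod_tip (a point): The domed end of the rod's shaft, on its axis, 170 mm from the rod's origin. Held near here the rod can be drawn along the table, but hangs down if lifted.
- rod_middle (a point): Point on the rod's axis, on the shaft, 65 mm from its origin along its x: the middle of its 210 mm length.
- rack: Low wooden drying rack, fixed: board 170 mm deep (x) and 300 mm wide (y), underside 50 and top 62 mm above the table, on side cheeks 14 mm thick at y = +-140 mm. Origin on the table under the board's middle. Its open front faces -x (edge at x = -85 mm); there the rod sticks out, its handle under the board. Two cups stand on top.
- mill: Pigment mill, white, fixed, 360 mm deep (x), 300 wide (y), 216 high with its lid. Origin on the table under its centre; the front faces -x: upright up to 50 mm height (x = -180 mm), above that a flat grey panel slopes up and back to 170 mm height (x = -79 mm), its normal 40 degrees above level. Display, knob and keys lie on its -y half. Pressing the rod on the mill or its catch with over 30 N bends it.
- hole (a point): Centre of the access hole in the panel: 12 mm across, 4 mm thick, red ring of 22 mm on a white 44 mm insert, 94 mm high. The bore is square to the panel: along the mill's +x and down, 40 degrees below level. Unseen behind it a spring plate 34 mm square, square to the bore, is met at 58 to 78 mm depth (varies); it yields 9 to 11 mm (7 to 13 N), then the lid springs; hard stop 13 mm from first touch (16 N).
- lid (a joint): White lid, 290 mm wide, 236 deep, hinged along its rear edge (x = 170 mm, 174 mm height in the mill's frame); its front edge lies just above the panel. 0 is shut and locked (play up to 0.02); once the catch lets go a gas spring lifts it in about 2 s to 1.1 rad, where it stays; the front edge rises up and back, away from the panel.
- mat: Round flat dark mat with thin grey lines, 280 mm in diameter, under 1 mm thick, lying fixed on the table. Origin at its centre.
- cup_a: White porcelain cup, 66 mm wide at the rim, 50 mm high, standing on the rack's board. Origin: centre of its foot.
- cup_b: White porcelain cup like cup_a, on the rack's board. Origin: centre of its foot.
- mortar_blue: White mortar with blue checks, 116 mm wide, 72 mm high, with its pestle stuck in violet paste and reaching over the rim to 105 mm height. Origin: centre of its foot.
- mortar_red: White mortar with red checks and brown-red paste, of the same size. Origin: centre of its foot.
- bottle: Amber bottle with a black cap, 44 mm wide, 110 mm high. Origin: centre of its foot.
- mug: Blue mug, 76 mm wide, 90 mm high. Origin: centre of its foot.

How it is judged:
On the way:
1. the rod, more than 40 mm deep in the access hole, has tripped the catch and the lid is rising (value of joint lid above 0.05 rad and x of rod_tip in the frame of hole above 0.028 m and z of rod_tip in the frame of hole below -0.02 m and distance between rod_tip and hole between 0.04 and 0.12 m), for 0.05 s.
At the end, for the whole second after the job is handed in: The lid stands open (more than 0.95 rad) and the rod lies flat and still on the table (tip and handle underside lower than 30 mm) with its middle within 100 mm of the mat's centre (value of joint lid above 0.95 rad and height (world z) of each of rod_tip, rod below 0.03 m and horizontal distance between rod_middle and mat below 0.1 m and linear speed of rod below 0.03 m/s); the robot touches nothing.
It fails at once if the rod is pressed on the mill, its panel or its catch with more than 30 N (contact force between rod and mill above 30 N).
It fails at once if a cup, mortar, the bottle or the mug is shifted by more than 30 mm or tipped over (distance of any of cup_a, cup_b, mortar_blue, mortar_red, bottle, mug from where it was at the start of the episode above 0.03 m or angle between any of cup_a, cup_b, mortar_blue, mortar_red, bottle, mug's own z axis and vertical above 0.5 rad).
It also fails if it takes over 72 s, if anything falls off the work surface, if the arm or the gripper's body presses on something with over 40 N, if the wrist force passes 120 N, or if a joint passes its speed limit or range.

## Robot

A 7-joint arm with a two-finger parallel gripper is mounted at the origin on the work surface. World frame = base frame: x ahead of the robot, y to its left, z up, the work surface at z = 0. Lengths are in m, angles in rad, forces in N, time in s.
With the tool pointing down it reaches from about 0.35 to 0.9 m from the base axis. Payload 19.9 kg.
Tool frame: the origin (TCP) lies on the front face of the gripper's body, between the roots of the fingers; the fingertips stand 73 mm ahead of it and the grasp point (between the pads) lies 54 mm ahead of it; z points along the fingers, y is the line along which they close (so a half turn about z gives the same grasp; the last joint's range is limited). The gripper opens to 85 mm and grips with 20 to 120 N. Pads are 22 mm wide; open, the fingers measure 114 mm over their backs; the gripper's body (76 mm by 85 mm) begins 54 mm behind the grasp point. The pads swing forward as they close: fully open they stand 13 mm farther back than shut.
Start: joints at [1.25, 0.417, -0.01, 1.614, 0.005, 1.111, -0.053], TCP at [0.173, -0.601, 0.304] pointing down, gripper open.
Joint ranges: [-2.81, 2.81], [-0.39, 2.02], [-1.27, 1.25], [0.06, 2.57], [-1.19, 4.33], [0.19, 2], [-2.82, 2.82]. Speed limits (rad/s): [1.89, 1.89, 2.39, 2.39, 3.01, 3.01, 3.01].

## Interface

Orientations are given as [roll, pitch, yaw] about the fixed x, y, z axes, in that order (R = Rz(yaw) Ry(pitch) Rx(roll)).
In Python, from cell import telemetry, get_image, workorder gives the robot as it stands. The module is installed in compiled form; this text tells all that it offers.
- The arm moves only by the tool jog_arm, never from a script. Its argument "increments" is a list of rows, each a list of 7 numbers: the turn, a rotation vector about the world's x, y, z in rad, then the shift along the world's x, y, z in cm, then the finger opening in cm, from 0 to 8.54. In form: [[wx, wy, wz, x, y, z, jaw], ...]. A call has 1 to 10 rows; each row shifts and turns the commanded pose from where the row before left it; what a row does not reach is not made up. A row lasts 1/8 s, in which the tool goes at most 62.5 mm and 10.7 degrees, less where a joint would pass 70% of its speed; a pose out of reach is approached as far as the arm can. A call with a gripper value outside its range is refused whole. The fingers move at their own pace and stop on an object; "newtons" is the grip in N (left out, the last holds). Time passes only in rows, so rows that do not move let the fingers close. It gives the time, the measured TCP pose, the force, the opening and the grip force at its end, in the units of the state.
- telemetry.state(): the state, without advancing time (a new reading comes with each control period).
- get_image(name): name is "scene" or "top"; returns a dict with "image" (420x560x3 uint8, blue, green, red), "depth" (420x560 float32, m along the optical axis (not along the pixel's ray), 0 where there is no reading), "fx", "fy", "cx", "cy" (pixels), "k1" (the pictures are not rectified: a ray, as slopes to the right and down, at radius r is drawn at 1 + k1 r^2 times it, then the intrinsics apply), "rvec" (rotation vector, rad) and "tvec" (3), from world to camera coordinates, as OpenCV has them. Camera axes: x right, y down, z forward; pixel columns grow to the right and rows downward; lengths in m; the calibration is good to about 2 mm. A picture is of the moment at which its call begins.
- workorder.hand_in(): hands the job in; it is judged then, once.
The state is a dict: "t": time; "joint_pos": joint angles; "dq": joint speeds; "effort": joint torques, N m; "position": TCP position; "ee_rot": TCP orientation; "ft_force": force on the tool from outside, world axes, zero at the start; "wrist_torque": the same for the moment, N m; "gripper_width": finger opening in m; "grasp_force": force on a finger pad.
Only numpy, scipy, OpenCV 4.12 (cv2) and the standard library are available. Lean on these libraries where they do the work, as an engineer would, in place of code of your own. Each camera call takes 0.05 s, during which the arm holds its last target. There are 200 camera calls.

## Working session

There is one attempt and no reset: what is moved stays moved. The work goes in short steps, Python scripts to look and compute and a tool call to move; the robot and the scene stay as the last step left them, time stands still between calls to the robot, and variables do not carry over. Pictures are saved under pics/ and viewed, at most 10 in all, crops included, and the job is handed in when it is done.

Besides the shell and the picture viewer there is one more tool, called after ">>>" by a JSON object that holds its "op" and its "data". jog_arm: Moves the arm, as the interface text tells. Its arguments: {"type":"object","properties":{"increments":{"type":"array"},"newtons":{"type":"number"}},"required":["increments"]}

```bash
mkdir -p pics; cat > h.py <<'E'
import numpy as np, cv2, pickle
from cell import telemetry, get_image, workorder
def cam(n):
    d=get_image(n); d['R']=cv2.Rodrigues(np.array(d['rvec'],float))[0]; d['t']=np.array(d['tvec'],float).ravel(); return d
def ray(d,u,v):
    xd=(u-d['cx'])/d['fx']; yd=(v-d['cy'])/d['fy']; x,y=xd,yd
    for _ in range(20):
        s=1+d['k1']*(x*x+y*y); x,y=xd/s,yd/s
    return np.array([x,y,1.0])
def plane(d,u,v,z):
    r=d['R'].T@ray(d,u,v); c=-d['R'].T@d['t']; return c+r*(z-c[2])/r[2]
def dep(d,u,v):
    p=ray(d,u,v)*d['depth'][int(v),int(u)]; return d['R'].T@(p-d['t'])
def proj(d,P):
    p=d['R']@np.array(P)+d['t']; x,y=p[0]/p[2],p[1]/p[2]; s=1+d['k1']*(x*x+y*y)
    return d['fx']*x*s+d['cx'],d['fy']*y*s+d['cy']
E
python3 - <<'E'
from h import *
for n in('scene','top'):
    d=cam(n); cv2.imwrite(f'pics/{n}0.png',d['image']); pickle.dump(d,open(n+'0.pkl','wb'))
    print(n,-d['R'].T@d['t'],d['R'][2],d['fx'],d['k1'])
print(telemetry.state())
E
```

```text
scene [ 1.09088062 -0.58321915  1.07041431] [-0.43225864  0.48322445 -0.76134526] 454.6857786321699 -0.08396097177875145
top [0.50062152 0.0313118  1.19285613] [ 0.07005639 -0.01578201 -0.99741818] 409.39768189923853 0.006995784433174641
{'t': 0.1, 'joint_pos': array([ 1.24952441,  0.41792096, -0.01025435,  1.61409153,  0.00468111,
        1.11071678, -0.05297123]), 'dq': array([ 0.00085281, -0.00108257,  0.00053245, -0.00037686, -0.00063565,
        0.00039776, -0.00052842]), 'effort': array([ 1.83038806e-03, -8.65821075e+01,  6.80341814e-01, -4.35639274e+01,
        1.91801711e-02,  4.89396320e-03,  4.65803635e-05]), 'position': array([ 0.17249748, -0.60048795,  0.30332828]), 'ee_rot': array([-3.14048301e+00,  8.91330146e-05,  2.79755752e-01]), 'ft_force': array([-0.11314165, -0.3698425 , -0.05441327]), 'wrist_torque': array([ 0.02710023, -0.04145933,  0.04087621]), 'grasp_force': 0.0, 'gripper_width': 0.08499033775116457}
```

View pics/scene0.png

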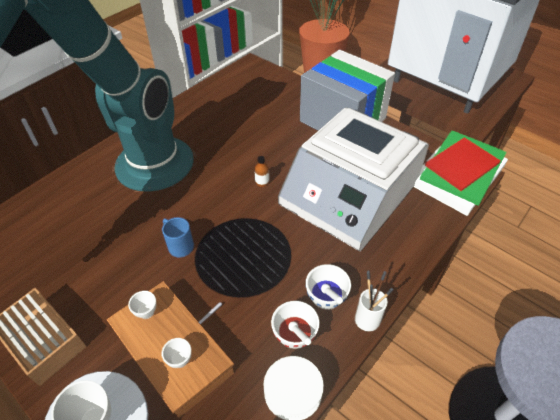

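View pics/top0.png

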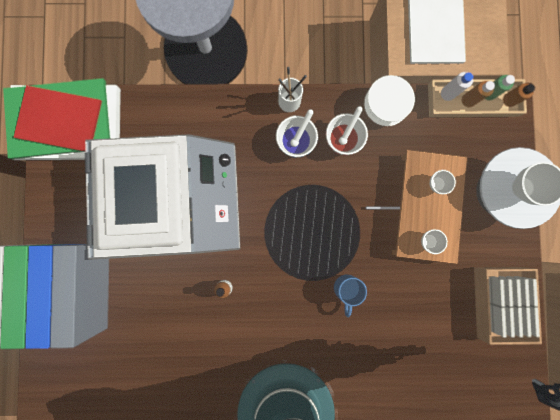

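The scene view shows the hole at about (313,193), the mill, the mat at (243,257) and the shaft at (210,313). In the top view the rod shaft runs along (367–400, 208), the red ring is at (222,213), the mat at (312,231) and the rack's front edge at about u=403.

```bash
python3 - <<'E'
from h import *
T=pickle.load(open('top0.pkl','rb'));S=pickle.load(open('scene0.pkl','rb'))
def red(d,u,v,r=14):
    im=d['image'][v-r:v+r,u-r:u+r].astype(int); e=im[...,2]-np.maximum(im[...,0],im[...,1])
    m=e>50; y,x=np.nonzero(m); w=e[m]; print('red n',m.sum(),np.ptp(x),np.ptp(y)); return (x*w).sum()/w.sum()+u-r,(y*w).sum()/w.sum()+v-r
a=red(T,222,213);b=red(S,313,193); print(a,b)
ca,cb=-T['R'].T@T['t'],-S['R'].T@S['t']
ra,rb=T['R'].T@ray(T,*a),S['R'].T@ray(S,*b)
s=np.linalg.lstsq(np.c_[ra,-rb],cb-ca,rcond=None)[0]
P,Q=ca+ra*s[0],cb+rb*s[1];print('hole tri',P,Q,'plane',plane(T,*a,.094),plane(S,*b,.094),'dep',dep(T,*a),dep(S,*b))
# panel plane fit
for d,box in((T,(208,232,150,245)),(S,(296,372,180,225))):
    pts=[dep(d,u,v) for u in range(box[0],box[1],2) for v in range(box[2],box[3],2) if d['depth'][v,u]>0]
    pts=np.array(pts); pts=pts[(pts[:,2]>.06)&(pts[:,2]<.16)]
    for _ in range(5):
        c=pts.mean(0); n=np.linalg.svd(pts-c)[2][2]; n*=np.sign(n[2]); e=(pts-c)@n; pts=pts[abs(e)<max(.003,2*e.std())]
    print('panel n',n,len(pts),e.std(),'elev',np.degrees(np.arcsin(n[2])),'yaw of mill x',np.degrees(np.arctan2(-n[1],-n[0])))
# rod
g=T['image'].astype(int); sub=g[196:222,355:404]; m=sub.min(2)>115
n,l,st,ce=cv2.connectedComponentsWithStats(m.astype(np.uint8)); k=1+np.argmax(st[1:,4]); y,x=np.nonzero(l==k); print('rod',st[k])
pts=np.array([plane(T,u+355,v+196,.012)[:2] for u,v in zip(x,y)]); c=pts.mean(0); dr=np.linalg.svd(pts-c)[2][0]; dr*=np.sign(dr[1]); pr=(pts-c)@dr
print('rod c',c,'dir',dr,np.degrees(np.arctan2(dr[1],dr[0])),'tip',c+dr*pr.max(),'back',c+dr*pr.min())
# mat
m=(g.max(2)<45).astype(np.uint8); m[:170]=0;m[290:]=0;m[:,:250]=0;m[:,375:]=0
m=cv2.morphologyEx(m,cv2.MORPH_CLOSE,np.ones((7,7)));cs=max(cv2.findContours(m,0,2)[0],key=cv2.contourArea);e=cv2.fitEllipse(cs);print('mat',e,plane(T,*e[0],0))
for nm,u,v,z in(('rack c1',407,152,.062),('c2',398,256,.062),('bottle',224,289,.11),('mug',351,291,.09),('mortar_b',297,137,.07),('mortar_r',347,134,.07),('cupa',443,182,.112),('cupb',434,241,.112),('millfrontR',235,139,.05),('millfrontL',240,249,.05)): print(nm,plane(T,u,v,z).round(3))
crop=lambda d,u,v,w,h,f:cv2.resize(d['image'][v-h:v+h,u-w:u+w],None,fx=f,fy=f,interpolation=cv2.INTER_CUBIC)
A=crop(T,385,208,40,25,6);B=crop(T,222,213,20,25,6);C=crop(S,313,193,20,25,6)
o=np.hstack([A,B]);cv2.imwrite('pics/c1.png',o)
E
```

```text
red n 22 5 7
red n 20 6 6
(np.float64(221.41066364152013), np.float64(212.9540555870675)) (np.float64(312.93766233766235), np.float64(192.79805194805195))
hole tri [0.55900023 0.16944423 0.0940013 ] [0.56062273 0.17093996 0.09427552] plane [0.5590003  0.16944439 0.094     ] [0.56047306 0.17115283 0.094     ] dep [0.56284851 0.17854982 0.02156561] [0.51858904 0.23072236 0.01689674]
panel n [ 0.03333318 -0.76784205  0.63977143] 483 0.0015032423307666206 elev 39.774777932012626 yaw of mill x 92.48573520627103
panel n [ 0.03364026 -0.7694847   0.63777867] 595 0.002167206864118102 elev 39.62637953359785 yaw of mill x 92.50325741761964
rod [11 11 34  2 68]
rod c [ 0.57471239 -0.28659954] dir [0.00935978 0.9999562 ] 89.46371610723415 tip [ 0.57516181 -0.23858597] back [ 0.57426267 -0.33464616]
mat ((318.5697021484375, 277.6999816894531), (3.04006028175354, 16.403507232666016), 77.98954010009766) [ 0.37404067 -0.09875287  0.        ]
rack c1 [ 0.727 -0.346  0.062]
c2 [ 0.437 -0.312  0.062]
bottle [0.36  0.161 0.11 ]
mug [ 0.347 -0.175  0.09 ]
mortar_b [ 0.77  -0.038  0.07 ]
mortar_r [ 0.777 -0.177  0.07 ]
cupa [ 0.635 -0.424  0.112]
cupb [ 0.478 -0.394  0.112]
millfrontR [0.77  0.137 0.05 ]
millfrontL [0.461 0.124 0.05 ]
```

View pics/c1.png

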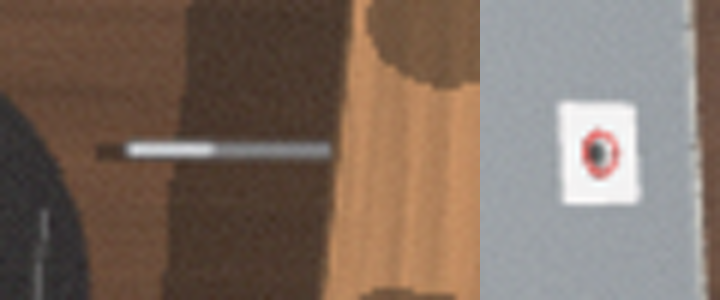

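The crop confirms the shaft (tip near (366,208), running to the rack edge at u≈400) and the red ring centred near (221.4,213). Moving above the rod tip.

>>> {"op": "jog_arm", "data": {"increments": [[0, 0, 0.128, 4, 3.4, 0, 5], [0, 0, 0.128, 4, 3.4, 0, 5], [0, 0, 0.128, 4, 3.4, 0, 5], [0, 0, 0.128, 4, 3.4, 0, 5], [0, 0, 0.128, 4, 3.4, 0, 5], [0, 0, 0.128, 4, 3.4, 0, 5], [0, 0, 0.128, 4, 3.4, 0, 5], [0, 0, 0.128, 4, 3.4, 0, 5], [0, 0, 0.128, 4, 3.4, 0, 5], [0, 0, 0.128, 4, 3.4, 0, 5]], "newtons": 30}}

```text
t: 1.35
position: [0.5736, -0.2595, 0.3036]
ee_rot: [-3.141, -0.0, 1.564]
ft_force: [-0.8, -1.0, 0.4]
gripper_width: 0.05
grasp_force: 0.0
```

>>> {"op": "jog_arm", "data": {"increments": [[0, 0, 0, 0, 0, -3, 4], [0, 0, 0, 0, 0, -3, 4], [0, 0, 0, 0, 0, -3, 4], [0, 0, 0, 0, 0, -3, 4], [0, 0, 0, 0, 0, 0, 4], [0, 0, 0, 0, 0, 0, 4]]}}

```text
t: 2.1
position: [0.573, -0.2608, 0.1849]
ee_rot: [3.141, 0.0, 1.56]
ft_force: [0.5, 0.1, 0.8]
gripper_width: 0.0401
grasp_force: 0.0
```

>>> {"op": "jog_arm", "data": {"increments": [[0, 0, 0, 0.1, 0.2, -3, 4], [0, 0, 0, 0, 0, -3, 4], [0, 0, 0, 0, 0, -3, 4], [0, 0, 0, 0, 0, -1, 4], [0, 0, 0, 0, 0, -0.8, 4], [0, 0, 0, 0, 0, 0, 4], [0, 0, 0, 0, 0, 0, 0], [0, 0, 0, 0, 0, 0, 0], [0, 0, 0, 0, 0, 0, 0], [0, 0, 0, 0, 0, 0, 0]]}}

```text
t: 3.35
position: [0.5738, -0.2587, 0.0761]
ee_rot: [3.141, 0.0, 1.56]
ft_force: [1.1, 0.4, 1.2]
gripper_width: 0.0066
grasp_force: 30.0
```

>>> {"op": "jog_arm", "data": {"increments": [[0, 0, 0, 0, 0, 0, 0], [0, 0, 0, 0, 0, 0, 0], [0, 0, 0, 0, 0.5, 0, 0], [0, 0, 0, 0, 0.5, 0, 0]]}}

```text
t: 3.85
position: [0.5735, -0.2483, 0.0758]
ee_rot: [-3.141, -0.0, 1.56]
ft_force: [-0.7, -1.6, 1.5]
gripper_width: 0.0066
grasp_force: 30.0
```

>>> {"op": "jog_arm", "data": {"increments": [[0, 0, 0, 0, 1.5, 0, 0], [0, 0, 0, 0, 1.5, 0, 0], [0, 0, 0, 0, 1.5, 0, 0], [0, 0, 0, 0, 1.5, 0, 0], [0, 0, 0, 0, 1.5, 0, 0], [0, 0, 0, 0, 1.5, 0, 0], [0, 0, 0, 0, 1.5, 0, 0], [0, 0, 0, 0, 1.5, 0, 0], [0, 0, 0, 0, 1.5, 0, 0]]}}

```text
t: 4.97
position: [0.5736, -0.1127, 0.0759]
ee_rot: [-3.142, 0.0, 1.56]
ft_force: [-0.2, -1.0, -0.0]
gripper_width: 0.0066
grasp_force: 30.0
```

>>> {"op": "jog_arm", "data": {"increments": [[0, 0, 0, 0, 1.5, 0, 0], [0, 0, 0, 0, 1.5, 0, 0], [0, 0, 0, 0, 1.5, 0, 0], [0, 0, 0, 0, 1.5, 0, 0], [0, 0, 0, 0, 1.5, 0, 0], [0, 0, 0, 0, 1.5, 0, 0], [0, 0, 0, 0, 1.5, 0, 0], [0, 0, 0, 0, 1.5, 0, 0], [0, 0, 0, 0, 1.5, 0, 0], [0, 0, 0, 0, 0, 0, 0]]}}

```text
t: 6.22
position: [0.5736, 0.023, 0.0759]
ee_rot: [3.142, -0.001, 1.562]
ft_force: [-0.0, 0.5, 0.7]
gripper_width: 0.0062
grasp_force: 30.0
```

>>> {"op": "jog_arm", "data": {"increments": [[0, 0, 0, 0, 0, 0, 3], [0, 0, 0, 0, 0, 0, 4], [0, 0, 0, 0, 0, 0, 5], [0, 0, 0, 0, 0, 3, 5], [0, 0, 0, 0, 0, 3, 5], [0, 0, 0, 0, 0, 4, 5], [0.1, 0, 0, 0, -4, 4, 5], [0.1, 0, 0, 0, -6, 1, 5], [0.1, 0, 0, 0, -6, 0, 5], [0, 0, 0, 0, 0, 0, 5]]}}

```text
t: 7.48
position: [0.5725, -0.1467, 0.2249]
ee_rot: [-3.137, -0.3, 1.547]
ft_force: [-0.9, 1.5, 0.4]
gripper_width: 0.0499
grasp_force: 0.0
```

```bash
python3 - <<'E'
from h import *
for n in('scene','top'):
    d=cam(n); pickle.dump(d,open(n+'1.pkl','wb')); cv2.imwrite(f'pics/{n}1.png',d['image'])
print(telemetry.state()['joint_pos'].round(2),plane(d,312,231,0))
a=cv2.imread('pics/top1.png')[120:320,190:460];b=cv2.imread('pics/scene1.png')[150:350,120:390]
cv2.imwrite('pics/c2.png',cv2.resize(np.vstack([a,b]),None,fx=1.5,fy=1.5))
E
```

```text
[ 0.69  0.54 -0.52  1.72 -0.04  1.02  0.23] [ 0.50884939 -0.08192787  0.        ]
```

View pics/c2.png

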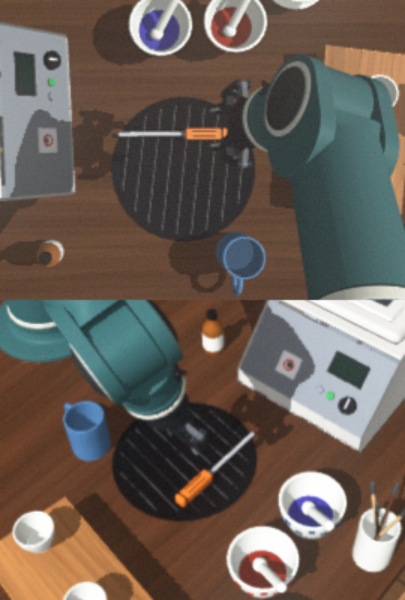

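The rod is fully out on the mat: handle at about (205,133) in the top crop, tip at (120,133). The hand is leaning back over the handle's rear. Measuring the handle.

```bash
python3 - <<'E'
from h import *
for n,box in(('top',(290,350,190,225)),('scene',(220,300,240,320))):
    d=pickle.load(open(n+'1.pkl','rb')); i=d['image'].astype(int)
    m=((i[...,2]-i[...,0])>90)&(i[...,2]>150); mm=np.zeros_like(m); mm[box[2]:box[3],box[0]:box[1]]=1; m&=mm
    y,x=np.nonzero(m); z=.022 if n=='top' else .015
    p=np.array([plane(d,u,v,z)[:2] for u,v in zip(x,y)]); c=(p.max(0)+p.min(0))/2
    print(n,len(x),p.mean(0),c,p.min(0),p.max(0))
    if n=='top':
        g=i[190:225,260:316]; k=(g.min(2)>110).astype(np.uint8); N,l,st,ce=cv2.connectedComponentsWithStats(k); j=1+np.argmax(st[1:,4]);print(st[j],j)
        yy,xx=np.nonzero(l==j); q=np.array([plane(d,u+260,v+190,.013)[:2] for u,v in zip(xx,yy)]); qc=q.mean(0); dr=np.linalg.svd(q-qc)[2][0]; dr*=np.sign(dr[1]); e=(q-qc)@dr
        print('shaft',qc,dr,np.degrees(np.arctan2(dr[1],dr[0])),qc+dr*e.max(),qc+dr*e.min())
E
```

```text
top 163 [ 0.57110262 -0.12196631] [ 0.57243462 -0.12540067] [ 0.56240679 -0.16434631] [ 0.58246246 -0.08645503]
[  9  17  43   4 127] 1
shaft [ 0.57291599 -0.01659777] [0.00873131 0.99996188] 89.49972660615641 [0.57343254 0.04256092] [ 0.57237269 -0.07882003]
scene 271 [ 0.59184812 -0.12792549] [ 0.66168485 -0.12544053] [ 0.55923441 -0.16836474] [ 0.76413528 -0.08251632]
```

>>> {"op": "jog_arm", "data": {"increments": [[0.1, 0, 0, 0, -1.5, -2, 5], [0.1, 0, 0, 0, -1.4, -3, 5], [0, 0, 0, 0, 0, -3, 5], [0, 0, 0, 0, 0, -3, 5], [0, 0, 0, 0, 0, -2, 5], [0, 0, 0, 0, 0, 0, 5], [0, 0, 0, 0, 0, 0, 5]], "newtons": 90}}

```text
t: 8.45
position: [0.5742, -0.1672, 0.097]
ee_rot: [-3.137, -0.499, 1.56]
ft_force: [-0.2, -0.4, 0.5]
gripper_width: 0.0499
grasp_force: 0.0
```

>>> {"op": "jog_arm", "data": {"increments": [[0, 0, 0, -0.1, -0.8, -1.2, 5], [0, 0, 0, 0, 0, -1.1, 5], [0, 0, 0, 0, 0, 0, 5], [0, 0, 0, 0, 0, 0, 1.5], [0, 0, 0, 0, 0, 0, 1.5], [0, 0, 0, 0, 0, 0, 1.5], [0, 0, 0, 0, 0, 0, 1.5], [0, 0, 0, 0, 0, 0, 1.5], [0, 0, 0, 0, 0, 0, 1.5], [0, 0, 0, 0, 0, 0, 1.5]]}}

```text
t: 9.7
position: [0.5729, -0.1757, 0.0735]
ee_rot: [-3.136, -0.5, 1.559]
ft_force: [-1.5, -0.7, 6.5]
gripper_width: 0.0199
grasp_force: 88.8
```

>>> {"op": "jog_arm", "data": {"increments": [[0, 0, 0, 0, 0, 2, 1.5], [0, 0, 0, 0, 0, 3, 1.5], [0, 0, 0, 0, 2, 4, 1.5], [-0.12, 0, 0.01, -0.2, 3, 4, 1.5], [-0.12, 0, 0.01, -0.2, 3, 4, 1.5], [-0.12, 0, 0.01, -0.2, 3, 4, 1.5], [-0.12, 0, 0.01, -0.2, 3, 3.8, 1.5], [-0.12, 0, 0.01, -0.2, 3.2, 0, 1.5], [-0.098, 0, 0, 0, 0, 0, 1.5], [0, 0, 0, 0, 0, 0, 1.5]]}}

```text
t: 10.95
position: [0.5622, -0.0019, 0.3218]
ee_rot: [-3.125, 0.198, 1.612]
ft_force: [-0.7, -0.1, -3.0]
gripper_width: 0.0196
grasp_force: 88.3
```

```bash
python3 - <<'E'
from h import *
for n in('scene','top'):
    d=cam(n); pickle.dump(d,open(n+'2.pkl','wb')); cv2.imwrite(f'pics/{n}2.png',d['image'])
s=telemetry.state();print(s['joint_pos'].round(2),s['position'],s['ee_rot'],s['ft_force'])
a=cv2.imread('pics/top2.png')[120:320,180:380];b=cv2.imread('pics/scene2.png')[120:320,180:380]
cv2.imwrite('pics/c3.png',cv2.resize(np.hstack([a,b]),None,fx=2,fy=2))
E
```

```text
[ 0.24  0.33 -0.46  1.74  0.36  1.18 -0.32] [ 0.56243483 -0.00399707  0.32132259] [-3.1245005   0.19598392  1.60802891] [-0.91482372 -1.2011019  -1.8460683 ]
```

View pics/c3.png

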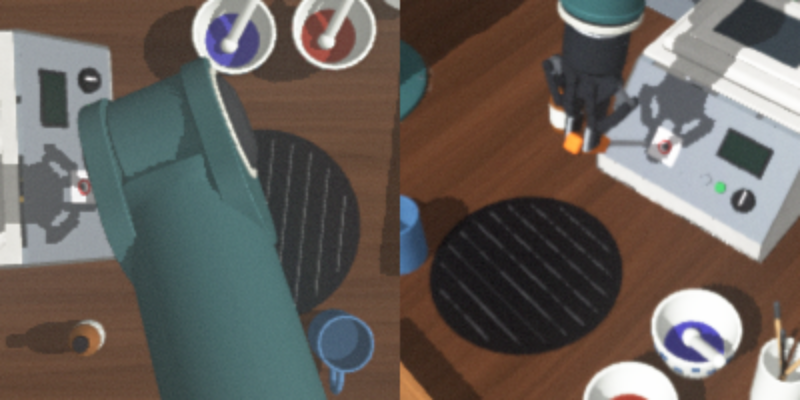

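The top view is blocked by the arm. The scene crop shows the shaft pointing at the ring, which is at about (663,148). Zooming in on the scene view.

```bash
python3 - <<'E'
from h import *
d=pickle.load(open('scene2.pkl','rb'))
print(proj(d,(.562,.124,.1326)),proj(d,(.5598,.1702,.094)))
c=d['image'][172:217,255:330]; c=cv2.resize(c,None,fx=10,fy=10,interpolation=cv2.INTER_CUBIC)
cv2.imwrite('pics/c4.png',c)
E
```

```text
(np.float64(303.73109922604635), np.float64(192.9430839799728)) (np.float64(312.5575987632314), np.float64(192.8693422785391))
```

View pics/c4.png

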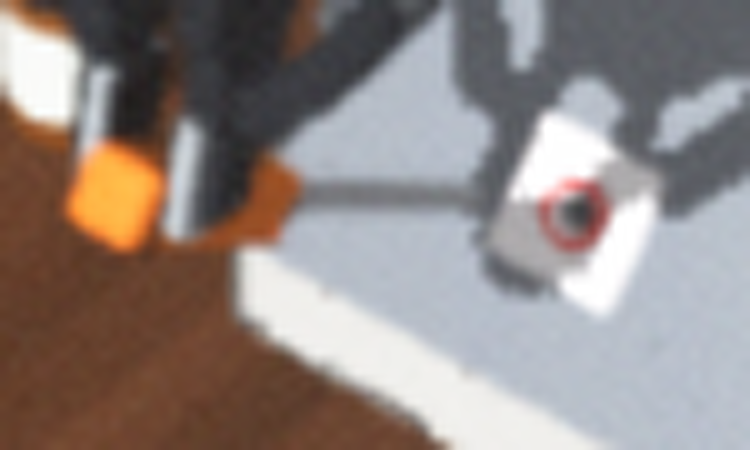

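The tip is at about (302.9,191.3) and the ring at (312,192.8). The shaft line passes about 1 px above the ring, so I'm fitting it at sub-pixel level.

```bash
cat > fit.py <<'E'
from h import *
def shaft(d,u0,u1,v0,v1,dark=True):
    # darkness-weighted centroid per column, background from column ends
    i=d['image'].astype(float).mean(2); P=[]
    for u in range(u0,u1):
        c=i[v0:v1,u]; b=np.interp(np.arange(len(c)),[.5,len(c)-1.5],[c[:2].mean(),c[-2:].mean()])
        w=np.clip(b-c-6,0,None); P.append((u,(w*np.arange(v0,v1)).sum()/w.sum(),w.sum()))
    return np.array(P)
def ring(d,u,v,r=7):
    im=d['image'][v-r:v+r+1,u-r:u+r+1].astype(int); e=np.clip(im[...,2]-np.maximum(im[...,0],im[...,1])-25,0,None)
    y,x=np.nonzero(e>0); m=cv2.fitEllipse(np.c_[x,y].astype(np.float32)) if len(x)>5 else None
    w=e[y,x]; return (x*w).sum()/w.sum()+u-r,(y*w).sum()/w.sum()+v-r,(x.min()+x.max())/2+u-r,(y.min()+y.max())/2+v-r
E
python3 - <<'E'
from fit import *
d=pickle.load(open('scene2.pkl','rb'))
P=shaft(d,286,303,186,197);print(P.round(2).tolist());k=np.polyfit(P[:,0],P[:,1],1);print('fit',k,np.polyval(k,[286,303,312.5]))
print('ring',ring(d,312,193),ring(pickle.load(open('scene0.pkl','rb')),312,193))
H=np.array([.5598,.1702,.094]);a=np.array([-.0334,.7653,-.6428]);t=H-.06*a
h0=np.array(proj(d,t-.13*a));p0=np.array(proj(d,t));print('pred',h0,p0)
lat=np.cross(a,[0,0,1]);lat/=np.linalg.norm(lat);up=np.cross(lat,a)
for nm,v in(('lat',lat),('up',up),('a',a)): print(nm,v.round(3),'px/cm at tip',np.array(proj(d,t+.01*v))-p0)
E
```

```text
[[286.0, 191.1, 193.42], [287.0, 191.03, 183.33], [288.0, 190.99, 176.89], [289.0, 191.05, 177.42], [290.0, 191.06, 193.67], [291.0, 191.1, 181.92], [292.0, 191.08, 183.67], [293.0, 191.1, 176.33], [294.0, 191.15, 163.33], [295.0, 191.18, 176.58], [296.0, 191.14, 174.5], [297.0, 191.18, 173.33], [298.0, 191.26, 157.33], [299.0, 191.17, 159.08], [300.0, 191.2, 169.5], [301.0, 191.41, 196.08], [302.0, 190.85, 185.04]]
fit [9.19660907e-03 1.88418291e+02] [191.04852077 191.20486312 191.29223091]
ring (np.float64(312.15005861664713), np.float64(192.72567409144196), np.float64(312.0), np.float64(193.0)) (np.float64(312.86264216972876), np.float64(192.80664916885388), np.float64(312.0), np.float64(193.0))
pred [281.9060239  192.85225984] [303.73924984 192.86266928]
lat [ 0.999  0.044 -0.   ] px/cm at tip [2.86092822 1.59237422]
up [-0.028  0.642  0.766] px/cm at tip [ 1.44115736 -3.17087138]
a [-0.033  0.765 -0.643] px/cm at tip [1.51977669e+00 1.04854849e-03]
```

The remaining error comes from the yaw turn swinging the tip about 5 mm sideways, plus about 3 mm of height. Correcting this, then advancing 30 mm.

>>> {"op": "jog_arm", "data": {"increments": [[0, 0, 0, 0.5, -0.2, -0.2, 1.5], [0, 0, 0, -0.02, 0.76, -0.64, 1.5], [0, 0, 0, -0.03, 0.77, -0.65, 1.5], [0, 0, 0, -0.05, 0.77, -0.64, 1.5], [0, 0, 0, 0, 0, 0, 1.5], [0, 0, 0, 0, 0, 0, 1.5]]}}

```text
t: 11.8
position: [0.5666, 0.0173, 0.2996]
ee_rot: [-3.124, 0.198, 1.609]
ft_force: [-0.0, 0.4, -1.0]
gripper_width: 0.0196
grasp_force: 88.4
```

```bash
python3 - <<'E'
from fit import *
d=cam('scene');pickle.dump(d,open('scene3.pkl','wb'));s=telemetry.state();print(s['position'],s['ee_rot'],s['ft_force'])
P=shaft(d,290,307,187,200);print(P.round(2)[:,1:].tolist());k=np.polyfit(P[:-2,0],P[:-2,1],1);print('fit',k,np.polyval(k,[286,303,312.5]))
print('ring',ring(d,312,193))
H=np.array([.5598,.1702,.094]);a=np.array([-.0334,.7653,-.6428]);t=H-.03*a
print('pred',proj(d,t-.13*a),proj(d,t))
c=d['image'][172:217,265:330]; c=cv2.resize(c,None,fx=12,fy=12,interpolation=cv2.INTER_CUBIC)
cv2.imwrite('pics/c5.png',c)
E
```

```text
[0.5666853  0.01714688 0.29974604] [-3.12451405  0.19803062  1.60859835] [ 0.19405359 -0.05429113 -0.94581957]
[[193.03, 124.13], [192.4, 134.76], [192.78, 133.58], [193.75, 149.76], [193.71, 160.64], [193.69, 162.3], [193.73, 161.03], [193.69, 164.33], [193.68, 162.39], [193.58, 181.64], [193.52, 192.25], [193.54, 177.67], [193.4, 186.75], [192.71, 251.33], [191.26, 211.76], [190.26, 31.02], [199.0, 11.17]]
fit [-3.24432177e-02  2.02868330e+02] [193.58956956 193.03803486 192.72982429]
ring (np.float64(312.37308039747063), np.float64(192.55374887082203), np.float64(311.5), np.float64(193.0))
pred (np.float64(287.31366340410597), np.float64(192.8540281066893)) (np.float64(308.2373305786447), np.float64(192.86589519355638))
```

View pics/c5.png

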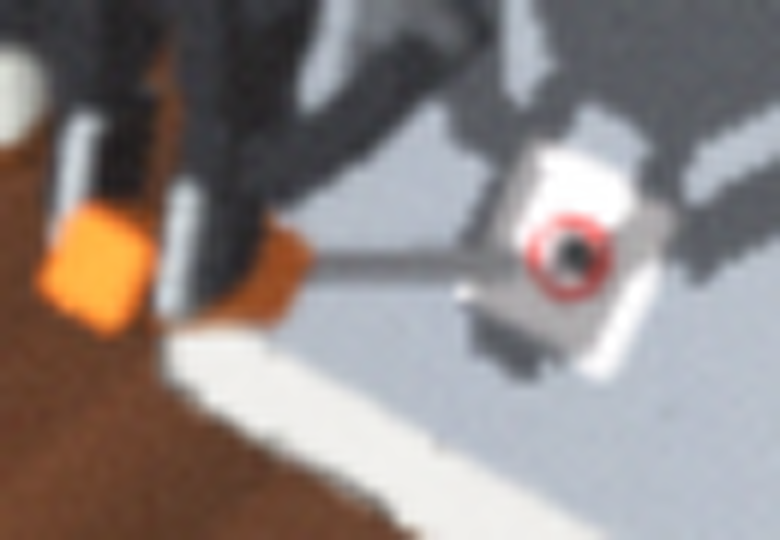

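The shaft axis at the tip is at about v 193.4 against ring centre (312,193.05), so it is roughly 1 mm low. A small trim, then a slow approach.

>>> {"op": "jog_arm", "data": {"increments": [[0, 0, 0, -0.1, 0.05, 0.06, 1.5], [0, 0, 0, -0.01, 0.38, -0.32, 1.5], [0, 0, 0, -0.02, 0.38, -0.32, 1.5], [0, 0, 0, -0.02, 0.38, -0.32, 1.5], [0, 0, 0, -0.02, 0.38, -0.32, 1.5], [0, 0, 0, 0, 0, 0, 1.5], [0, 0, 0, 0, 0, 0, 1.5]]}}

```text
t: 12.72
position: [0.565, 0.0329, 0.2874]
ee_rot: [-3.124, 0.198, 1.609]
ft_force: [0.3, -0.4, -1.3]
gripper_width: 0.0198
grasp_force: 88.4
```

>>> {"op": "jog_arm", "data": {"increments": [[0, 0, 0, -0.01, 0.23, -0.19, 1.5], [0, 0, 0, -0.01, 0.15, -0.13, 1.5], [0, 0, 0, 0, 0.08, -0.06, 1.5], [0, 0, 0, 0, 0.08, -0.07, 1.5], [0, 0, 0, 0, 0, 0, 1.5]]}}

```text
t: 13.35
position: [0.5647, 0.0385, 0.2828]
ee_rot: [-3.124, 0.198, 1.609]
ft_force: [-0.9, -0.0, -1.7]
gripper_width: 0.0195
grasp_force: 88.4
```

>>> {"op": "jog_arm", "data": {"increments": [[0, 0, 0, 0, 0.08, -0.06, 1.5], [0, 0, 0, -0.01, 0.08, -0.07, 1.5], [0, 0, 0, 0, 0.08, -0.06, 1.5], [0, 0, 0, 0, 0.08, -0.07, 1.5], [0, 0, 0, 0, 0, 0, 1.5]]}}

```text
t: 13.98
position: [0.5646, 0.0417, 0.2802]
ee_rot: [-3.124, 0.198, 1.609]
ft_force: [0.5, 0.8, -2.1]
gripper_width: 0.02
grasp_force: 88.4
```

>>> {"op": "jog_arm", "data": {"increments": [[0, 0, 0, 0, 0.08, -0.06, 1.5], [0, 0, 0, -0.01, 0.08, -0.07, 1.5], [0, 0, 0, 0, 0.08, -0.06, 1.5], [0, 0, 0, 0, 0, 0, 1.5]]}}

```text
t: 14.48
position: [0.5645, 0.0441, 0.2783]
ee_rot: [-3.124, 0.198, 1.609]
ft_force: [0.3, 1.1, -1.5]
gripper_width: 0.02
grasp_force: 88.4
```

```bash
python3 - <<'E'
from fit import *
d=cam('scene');pickle.dump(d,open('scene4.pkl','wb'));s=telemetry.state();print(s['position'],s['ft_force'])
c=d['image'][172:217,265:330]; c=cv2.resize(c,None,fx=12,fy=12,interpolation=cv2.INTER_CUBIC)
cv2.imwrite('pics/c6.png',c)
E
```

```text
[0.56450002 0.04410032 0.27835474] [ 0.94503253  0.62578133 -1.65040189]
```

View pics/c6.png

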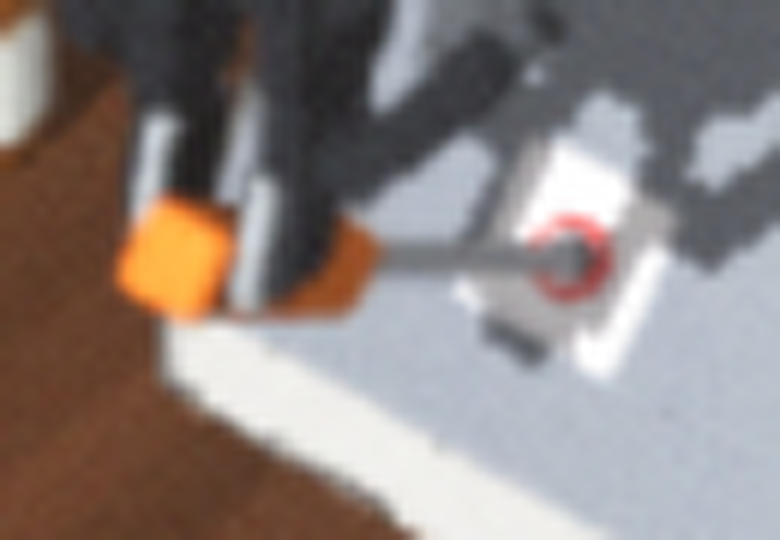

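The shaft now runs straight into the ring at about (570,257) in the crop, with no contact force yet. Continuing gently.

>>> {"op": "jog_arm", "data": {"increments": [[0, 0, 0, 0, 0.08, -0.06, 1.5], [0, 0, 0, -0.01, 0.08, -0.07, 1.5], [0, 0, 0, 0, 0.08, -0.06, 1.5], [0, 0, 0, 0, 0.08, -0.07, 1.5], [0, 0, 0, 0, 0, 0, 1.5]]}}

```text
t: 15.15
position: [0.5644, 0.0474, 0.2757]
ee_rot: [-3.124, 0.198, 1.609]
ft_force: [1.0, 0.8, -1.6]
gripper_width: 0.0198
grasp_force: 88.4
```

>>> {"op": "jog_arm", "data": {"increments": [[0, 0, 0, 0, 0.08, -0.06, 1.5], [0, 0, 0, -0.01, 0.08, -0.07, 1.5], [0, 0, 0, 0, 0.08, -0.06, 1.5], [0, 0, 0, 0, 0.08, -0.07, 1.5], [0, 0, 0, 0, 0, 0, 1.5]]}}

```text
t: 15.78
position: [0.5643, 0.0505, 0.2731]
ee_rot: [-3.124, 0.198, 1.609]
ft_force: [-0.3, -0.1, -2.1]
gripper_width: 0.0197
grasp_force: 88.4
```

>>> {"op": "jog_arm", "data": {"increments": [[0, 0, 0, 0, 0.15, -0.13, 1.5], [0, 0, 0, -0.01, 0.15, -0.13, 1.5], [0, 0, 0, -0.01, 0.15, -0.13, 1.5], [0, 0, 0, 0, 0, 0, 1.5]]}}

```text
t: 16.27
position: [0.5641, 0.0551, 0.2691]
ee_rot: [-3.124, 0.198, 1.609]
ft_force: [1.2, -0.1, -1.9]
gripper_width: 0.0199
grasp_force: 88.4
```

Through the panel. Advancing with 2 mm rows.

>>> {"op": "jog_arm", "data": {"increments": [[0, 0, 0, -0.01, 0.15, -0.13, 1.5], [0, 0, 0, -0.01, 0.15, -0.13, 1.5], [0, 0, 0, 0, 0.16, -0.13, 1.5], [0, 0, 0, -0.01, 0.15, -0.13, 1.5], [0, 0, 0, -0.01, 0.15, -0.13, 1.5], [0, 0, 0, 0, 0.16, -0.13, 1.5], [0, 0, 0, 0, 0, 0, 1.5]]}}

```text
t: 17.15
position: [0.5637, 0.0643, 0.2613]
ee_rot: [-3.124, 0.198, 1.609]
ft_force: [0.5, 0.3, -2.1]
gripper_width: 0.02
grasp_force: 88.4
```

>>> {"op": "jog_arm", "data": {"increments": [[0, 0, 0, -0.01, 0.15, -0.13, 1.5], [0, 0, 0, -0.01, 0.15, -0.13, 1.5], [0, 0, 0, 0, 0.16, -0.13, 1.5], [0, 0, 0, -0.01, 0.15, -0.13, 1.5], [0, 0, 0, -0.01, 0.15, -0.13, 1.5], [0, 0, 0, 0, 0.16, -0.13, 1.5], [0, 0, 0, 0, 0, 0, 1.5]]}}

```text
t: 18.02
position: [0.5633, 0.0735, 0.2536]
ee_rot: [-3.124, 0.198, 1.609]
ft_force: [0.4, 0.7, -2.0]
gripper_width: 0.0196
grasp_force: 88.4
```

>>> {"op": "jog_arm", "data": {"increments": [[0, 0, 0, -0.01, 0.15, -0.13, 1.5], [0, 0, 0, -0.01, 0.15, -0.13, 1.5], [0, 0, 0, 0, 0.16, -0.13, 1.5], [0, 0, 0, 0, 0, 0, 1.5]]}}

```text
t: 18.52
position: [0.5631, 0.0781, 0.2497]
ee_rot: [-3.124, 0.198, 1.609]
ft_force: [1.0, 0.2, -1.6]
gripper_width: 0.0195
grasp_force: 88.4
```

>>> {"op": "jog_arm", "data": {"increments": [[0, 0, 0, 0, 0.08, -0.06, 1.5], [0, 0, 0, -0.01, 0.08, -0.07, 1.5], [0, 0, 0, 0, 0.08, -0.06, 1.5], [0, 0, 0, 0, 0.07, -0.07, 1.5], [0, 0, 0, 0, 0, 0, 1.5]]}}

```text
t: 19.15
position: [0.563, 0.0811, 0.2471]
ee_rot: [-3.124, 0.198, 1.609]
ft_force: [0.5, 0.2, -1.2]
gripper_width: 0.0199
grasp_force: 88.4
```

>>> {"op": "jog_arm", "data": {"increments": [[0, 0, 0, 0, 0.08, -0.06, 1.5], [0, 0, 0, -0.01, 0.08, -0.07, 1.5], [0, 0, 0, 0, 0.08, -0.06, 1.5], [0, 0, 0, 0, 0.07, -0.07, 1.5], [0, 0, 0, 0, 0, 0, 1.5]]}}

```text
t: 19.77
position: [0.5629, 0.0842, 0.2445]
ee_rot: [-3.124, 0.198, 1.609]
ft_force: [0.4, 1.2, -1.0]
gripper_width: 0.0196
grasp_force: 88.4
```

>>> {"op": "jog_arm", "data": {"increments": [[0, 0, 0, 0, 0.08, -0.06, 1.5], [0, 0, 0, -0.01, 0.08, -0.07, 1.5], [0, 0, 0, 0, 0.08, -0.06, 1.5], [0, 0, 0, 0, 0.07, -0.07, 1.5], [0, 0, 0, 0, 0, 0, 1.5]]}}

```text
t: 20.4
position: [0.5628, 0.0873, 0.2419]
ee_rot: [-3.124, 0.198, 1.609]
ft_force: [0.5, 0.5, -1.2]
gripper_width: 0.0202
grasp_force: 88.4
```

>>> {"op": "jog_arm", "data": {"increments": [[0, 0, 0, 0, 0.08, -0.06, 1.5], [0, 0, 0, -0.01, 0.08, -0.07, 1.5], [0, 0, 0, 0, 0.08, -0.06, 1.5], [0, 0, 0, 0, 0.07, -0.07, 1.5], [0, 0, 0, 0, 0, 0, 1.5]]}}

```text
t: 21.02
position: [0.5627, 0.0904, 0.2393]
ee_rot: [-3.124, 0.198, 1.609]
ft_force: [1.0, -0.0, -1.2]
gripper_width: 0.0197
grasp_force: 88.4
```

>>> {"op": "jog_arm", "data": {"increments": [[0, 0, 0, 0, 0.08, -0.06, 1.5], [0, 0, 0, -0.01, 0.08, -0.07, 1.5], [0, 0, 0, 0, 0.08, -0.06, 1.5], [0, 0, 0, 0, 0.07, -0.07, 1.5], [0, 0, 0, 0, 0, 0, 1.5]]}}

```text
t: 21.65
position: [0.5626, 0.0935, 0.2367]
ee_rot: [-3.124, 0.198, 1.609]
ft_force: [0.7, -0.1, -1.2]
gripper_width: 0.0197
grasp_force: 88.4
```

>>> {"op": "jog_arm", "data": {"increments": [[0, 0, 0, 0, 0.08, -0.06, 1.5], [0, 0, 0, -0.01, 0.08, -0.07, 1.5], [0, 0, 0, 0, 0.08, -0.06, 1.5], [0, 0, 0, 0, 0.07, -0.07, 1.5], [0, 0, 0, 0, 0, 0, 1.5]]}}

```text
t: 22.28
position: [0.5625, 0.0966, 0.2341]
ee_rot: [-3.124, 0.198, 1.609]
ft_force: [-0.0, -0.3, -2.1]
gripper_width: 0.0199
grasp_force: 88.4
```

>>> {"op": "jog_arm", "data": {"increments": [[0, 0, 0, 0, 0.08, -0.06, 1.5], [0, 0, 0, -0.01, 0.08, -0.07, 1.5], [0, 0, 0, 0, 0.08, -0.06, 1.5], [0, 0, 0, 0, 0.07, -0.07, 1.5], [0, 0, 0, 0, 0, 0, 1.5]]}}

```text
t: 22.9
position: [0.5628, 0.0985, 0.232]
ee_rot: [-3.125, 0.2, 1.608]
ft_force: [0.2, -7.6, 6.0]
gripper_width: 0.0197
grasp_force: 89.1
```

Contact with the catch at about 75 mm depth (roughly 10 N). Continuing in 1 mm steps.

>>> {"op": "jog_arm", "data": {"increments": [[0, 0, 0, 0, 0.08, -0.06, 1.5], [0, 0, 0, -0.01, 0.08, -0.07, 1.5], [0, 0, 0, 0, 0.08, -0.06, 1.5], [0, 0, 0, 0, 0, 0, 1.5]]}}

```text
t: 23.4
position: [0.5627, 0.1007, 0.2302]
ee_rot: [-3.125, 0.2, 1.607]
ft_force: [-0.3, -8.3, 8.3]
gripper_width: 0.0196
grasp_force: 89.2
```

>>> {"op": "jog_arm", "data": {"increments": [[0, 0, 0, 0, 0.08, -0.06, 1.5], [0, 0, 0, 0, 0.08, -0.06, 1.5], [0, 0, 0, 0, 0, 0, 1.5]]}}

```text
t: 23.78
position: [0.5627, 0.1024, 0.229]
ee_rot: [-3.125, 0.2, 1.607]
ft_force: [-0.5, -9.0, 7.0]
gripper_width: 0.0197
grasp_force: 89.2
```

>>> {"op": "jog_arm", "data": {"increments": [[0, 0, 0, 0, 0.08, -0.06, 1.5], [0, 0, 0, 0, 0.08, -0.07, 1.5], [0, 0, 0, 0, 0, 0, 1.5]]}}

```text
t: 24.15
position: [0.5625, 0.1046, 0.2274]
ee_rot: [-3.125, 0.199, 1.608]
ft_force: [0.6, -8.6, 5.4]
gripper_width: 0.0196
grasp_force: 89.1
```

>>> {"op": "jog_arm", "data": {"increments": [[0, 0, 0, 0, 0.08, -0.06, 1.5], [0, 0, 0, 0, 0, 0, 1.5]]}}

```text
t: 24.4
position: [0.5626, 0.1049, 0.2269]
ee_rot: [-3.125, 0.2, 1.608]
ft_force: [0.8, -8.3, 6.5]
gripper_width: 0.0199
grasp_force: 89.2
```

>>> {"op": "jog_arm", "data": {"increments": [[0, 0, 0, 0, 0.08, -0.06, 1.5], [0, 0, 0, 0, 0, 0, 1.5]]}}

```text
t: 24.65
position: [0.5626, 0.1055, 0.2264]
ee_rot: [-3.125, 0.2, 1.607]
ft_force: [0.3, -9.1, 7.2]
gripper_width: 0.0196
grasp_force: 89.2
```

```bash
cat > lid.py <<'E'
from h import *
d=cam('scene');o=pickle.load(open('scene0.pkl','rb'));s=telemetry.state()
b=(slice(110,150),slice(340,420))
print(s['position'],s['ft_force'],'lid diff px',(abs(d['image'][b].astype(int)-o['image'][b]).max(2)>40).mean(), 'depth diff',np.median((d['depth']-o['depth'])[b]))
E
python3 lid.py
```

```text
[0.56266957 0.1055144  0.22639654] [-0.51672331 -9.75740246  7.78527453] lid diff px 0.7271875 depth diff -0.007366717
```

>>> {"op": "jog_arm", "data": {"increments": [[0, 0, 0, 0, 0, 0, 1.5], [0, 0, 0, 0, 0, 0, 1.5], [0, 0, 0, 0, 0, 0, 1.5]]}}

```text
t: 25.08
position: [0.5627, 0.1055, 0.2264]
ee_rot: [-3.125, 0.2, 1.607]
ft_force: [-0.1, -8.4, 6.5]
gripper_width: 0.0193
grasp_force: 89.3
```

```bash
python3 lid.py
```

```text
[0.56268441 0.10553973 0.22645116] [-0.28213421 -8.75393169  6.93447374] lid diff px 0.836875 depth diff 0.070010364
```

>>> {"op": "jog_arm", "data": {"increments": [[0, 0, 0, 0, 0, 0, 1.5], [0, 0, 0, 0, 0, 0, 1.5], [0, 0, 0, 0, 0, 0, 1.5], [0, 0, 0, 0, 0, 0, 1.5]]}}

```text
t: 25.62
position: [0.5627, 0.1055, 0.2264]
ee_rot: [-3.125, 0.2, 1.608]
ft_force: [1.0, -9.2, 7.5]
gripper_width: 0.0194
grasp_force: 89.3
```

```bash
python3 lid.py; python3 -c "
from h import *
d=cam('scene'); cv2.imwrite('pics/s5.png',d['image'][60:320,180:480])"
```

```text
[0.56269569 0.10548362 0.22642056] [-0.32425596 -8.97639234  6.83643426] lid diff px 0.8434375 depth diff 0.070176125
```

View pics/s5.png

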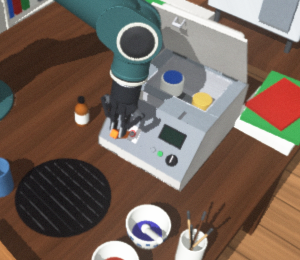

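The lid stands open, with the jars visible inside and the rod still in the hole at about (122,133). Withdrawing along the bore.

>>> {"op": "jog_arm", "data": {"increments": [[0, 0, 0, 0.02, -0.38, 0.32, 1.5], [0, 0, 0, 0.04, -0.77, 0.64, 1.5], [0, 0, 0, 0.04, -0.77, 0.64, 1.5], [0, 0, 0, 0.04, -0.77, 0.64, 1.5], [0, 0, 0, 0.04, -0.77, 0.64, 1.5], [0, 0, 0, 0.04, -0.77, 0.64, 1.5], [0, 0, 0, 0.04, -0.77, 0.64, 1.5], [0, 0, 0, 0.04, -0.77, 0.64, 1.5], [0, 0, 0, 0.04, -0.77, 0.64, 1.5], [0, 0, 0, 0.04, -0.77, 0.64, 1.5]]}}

```text
t: 26.98
position: [0.5661, 0.0332, 0.2872]
ee_rot: [-3.124, 0.198, 1.609]
ft_force: [1.1, 0.6, -1.9]
gripper_width: 0.0198
grasp_force: 88.3
```

>>> {"op": "jog_arm", "data": {"increments": [[0, 0, 0, 0.04, -0.77, 0.64, 1.5], [0, 0, 0, 0.04, -0.77, 0.64, 1.5], [0, 0, 0, 0.04, -0.77, 0.64, 1.5], [0, 0, 0, 0.04, -0.77, 0.64, 1.5], [0, 0, 0, 0.04, -1.5, 0.64, 1.5], [0, 0, 0, 0, -2, 0.5, 1.5], [0, 0, 0, 0, -2, 0, 1.5], [0, 0, 0, 0, 0, 0, 1.5], [0, 0, 0, 0, 0, 0, 1.5]]}}

```text
t: 28.1
position: [0.568, -0.0519, 0.3236]
ee_rot: [-3.124, 0.198, 1.609]
ft_force: [0.7, 1.1, -1.9]
gripper_width: 0.0194
grasp_force: 88.3
```

```bash
python3 lid.py
```

```text
[ 0.56807322 -0.05162795  0.32359862] [ 0.03498433 -0.31729004 -2.10028197] lid diff px 0.844375 depth diff 0.0700829
```

>>> {"op": "jog_arm", "data": {"increments": [[0.116, 0, 0, -0.5, -2, 0, 1.5], [0.116, 0, 0, -0.5, -2, 0, 1.5], [0.116, 0, 0, -0.5, -2, -2, 1.5], [0.116, 0, 0, -0.5, -2, -3, 1.5], [0.116, 0, 0, -0.5, -2, -3, 1.5], [0.116, 0, 0, -0.5, -2, -3, 1.5], [0, 0, 0, -0.5, -1.8, -3, 1.5], [0, 0, 0, 0, 0, -3, 1.5], [0, 0, 0, 0, 0, 0, 1.5], [0, 0, 0, 0, 0, 0, 1.5]]}}

```text
t: 29.4
position: [0.5338, -0.1895, 0.1549]
ee_rot: [3.13, -0.497, 1.615]
ft_force: [-0.7, -0.2, -1.8]
gripper_width: 0.0195
grasp_force: 88.2
```

```bash
python3 -c "
from h import *
s=telemetry.state();print(s['position'],s['ee_rot'],s['ft_force'])"
```

```text
[ 0.53376266 -0.1895169   0.15490846] [ 3.12997777 -0.49739697  1.61487542] [-0.70791686 -0.22482432 -1.8100509 ]
```

>>> {"op": "jog_arm", "data": {"increments": [[0, 0, 0, 0, 0, -3, 1.5], [0, 0, 0, 0, 0, -3, 1.5], [0, 0, 0, 0, 0, -1, 1.5], [0, 0, 0, 0, 0, -0.6, 1.5], [0, 0, 0, 0, 0, 0, 1.5], [0, 0, 0, 0, 0, 0, 1.5]]}}

```text
t: 30.15
position: [0.5335, -0.1902, 0.0786]
ee_rot: [3.13, -0.497, 1.614]
ft_force: [-0.2, 0.4, -0.8]
gripper_width: 0.0199
grasp_force: 88.3
```

>>> {"op": "jog_arm", "data": {"increments": [[0, 0, 0, 0, 0, -0.1, 1.5], [0, 0, 0, 0, 0, -0.1, 1.5], [0, 0, 0, 0, 0, 0, 1.5]]}}

```text
t: 30.52
position: [0.5331, -0.1901, 0.0757]
ee_rot: [3.131, -0.498, 1.613]
ft_force: [-0.8, 0.4, -1.5]
gripper_width: 0.0198
grasp_force: 88.3
```

>>> {"op": "jog_arm", "data": {"increments": [[0, 0, 0, 0, 0, -0.1, 1.5], [0, 0, 0, 0, 0, -0.05, 1.5], [0, 0, 0, 0, 0, 0, 1.5]]}}

```text
t: 30.9
position: [0.5331, -0.1901, 0.0742]
ee_rot: [3.131, -0.498, 1.613]
ft_force: [0.2, -1.1, -2.2]
gripper_width: 0.0195
grasp_force: 88.3
```

>>> {"op": "jog_arm", "data": {"increments": [[0, 0, 0, 0, 0, -0.05, 1.5], [0, 0, 0, 0, 0, 0, 2.5], [0, 0, 0, 0, 0, 0, 3.5], [0, 0, 0, 0, 0, 0, 4.5], [0, 0, 0, 0, 0, 0, 4.5], [0, 0, 0, 0, 0, 0, 4.5]]}}

```text
t: 31.65
position: [0.5331, -0.1901, 0.0738]
ee_rot: [3.131, -0.498, 1.613]
ft_force: [-0.1, -0.7, -0.5]
gripper_width: 0.0448
grasp_force: 0.0
```

>>> {"op": "jog_arm", "data": {"increments": [[0, 0, 0, 0, -0.5, 1, 4.5], [0, 0, 0, 0, -1, 2, 4.5], [0, 0, 0, 0, -1.5, 3, 4.5], [0, 0, 0, 0, -1.5, 4, 4.5], [0, 0, 0, 0, -1, 5, 4.5], [0, 0, 0, 0, -1, 5, 4.5], [0, 0, 0, 0, 0, 0, 4.5], [0, 0, 0, 0, 0, 0, 4.5]]}}

```text
t: 32.65
position: [0.5328, -0.2552, 0.2738]
ee_rot: [3.131, -0.497, 1.613]
ft_force: [0.3, 0.3, -1.3]
gripper_width: 0.0451
grasp_force: 0.0
```

```bash
python3 lid.py; python3 - <<'E'
from h import *
d=cam('scene'); cv2.imwrite('pics/s6.png',d['image']); i=d['image'].astype(int)
m=((i[...,2]-i[...,0])>90)&(i[...,2]>150); m[:230]=0;m[330:]=0;m[:,:200]=0;m[:,300:]=0
n,l,st,ce=cv2.connectedComponentsWithStats(m.astype(np.uint8)); k=1+np.argmax(st[1:,4]); print(st[k],plane(d,*ce[k],.013))
E
```

```text
[ 0.53271894 -0.25491225  0.27321012] [ 0.2598075   0.16132394 -0.22438491] lid diff px 0.793125 depth diff 0.069934905
[223 258  24  25 239] [ 0.53156476 -0.13950354  0.013     ]
```

View pics/s6.png

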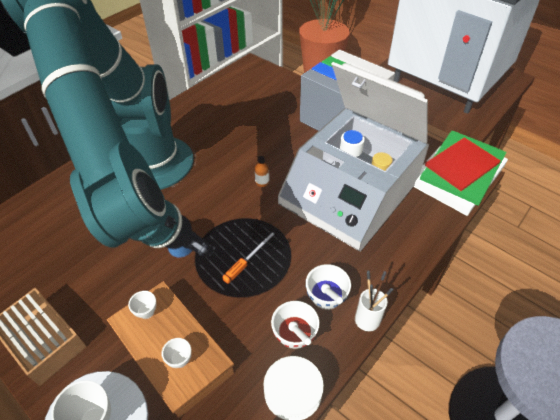

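The rod lies on the mat (handle at about (235,270), tip at (273,235)), the lid is open, nothing else has moved, and the arm is clear. Handing in.

```bash
python3 -c "
from h import *
print(workorder.hand_in())"
```

```text
the job is handed in; nothing more can be done
None
```

I handed the job in; no verdict came back. The catch tripped at about 80 mm depth with roughly 12 N, the lid stands open in the last picture, and the rod lies on the mat about 25 mm from its centre. The cups, mortars, bottle and mug look unmoved, and about 33 s of the 72 s were used.

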